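# Pack up the transmitter case

### The arm

A 7-joint arm with a two-finger parallel gripper is mounted at the origin on a cart in front of the work surface, level with it; the furniture and walls round the work are solid. World frame = base frame: x ahead of the robot, y to its left, z up, the work surface at z = 0. Lengths are in m, angles in rad, forces in N, time in s.
With the tool pointing down it reaches from about 0.4 to 0.9 m from the base axis. Payload 5.6 kg.
Tool frame: the origin (TCP) lies midway between the tips of the shut fingers; the grasp point (between the pads) lies 19 mm behind it; z points along the fingers, y is the line along which they close (so a half turn about z gives the same grasp; the last joint's range is limited). The gripper opens to 92 mm and grips with 3 to 60 N. Pads are 20 mm wide; open, the fingers measure 128 mm over their backs; the gripper's body (75 mm by 189 mm) begins 69 mm behind the grasp point.
Start: joints at [-1.225, 0.468, -0.012, 1.603, 0.006, 1.071, -0.056], TCP at [0.246, 0.601, 0.215] pointing down, gripper open.
Joint ranges: [-2.53, 2.53], [-0.31, 2.02], [-1.57, 1.55], [0.28, 2.44], [-1.29, 4.43], [0.15, 1.84], [-2.92, 2.92]. Speed limits (rad/s): [2.57, 2.57, 3.14, 3.14, 3.14, 3.14, 3.14].

### API

Orientations are given as a 3x3 rotation matrix whose columns are the frame's x, y, z axes.
In Python, from station import env, effector, solver, viewer, workorder, search_frame, tip_of gives the robot as it stands. Calls block until the motion is done:
- env.reach(position, orientation): joint-space move of the TCP to a pose.
- env.movel(position, frame=None, rate=0.15): straight line of the TCP; frame=None keeps the orientation; rate is the mean speed in m/s.
- env.goto_joints(angles): joint-space move.
- effector.release() and effector.grasp(squeeze=None): open the fingers fully, or close them until they stop; squeeze is the grip in N (None keeps the last).
- env.pause(seconds).
- solver.inverse_kinematics(position, orientation): joint angles nearest the present ones, or None.
- env.sense(): the state.
- viewer.read_camera(name): name is "side" or "top" or "wrist"; returns (picture, depth): 480x640x3 uint8, red, green, blue; 480x640 float32, m along the optical axis (not along the pixel's ray), 0 where there is no reading.
- viewer.camera_info(name): a dict with "intrinsics" (3x3 intrinsics, pixels), "eye" and "rotation" of the camera in the world; the wrist camera has in their place "T_tool_cam" (4x4, takes a point from camera to tool coordinates, whose origin is the TCP and whose axes are the flange's). Camera axes: x right, y up, looking along -z (the intrinsics and any distortion apply to the point x, -y, -z); pixel columns grow to the right and rows downward; lengths in m; the calibration is good to about 2 mm. A picture is of the moment at which its call begins: read the wrist's pose just before it. camera_info takes no time and is no camera call.
A pose or a line that the arm cannot do raises env.PlanningError and nothing moves.
- workorder.finish_job(): hands the job in; it is judged then, once.
Trained networks look in the newest picture that a camera, given by its name, has taken for a name from the list of things; names that differ only in an ending like _2 or _b are one class to them, and where a whole thing is asked for, a point or a joint stands for the part that bears it (a point fixed in the world has none). Each returns a list of dicts, best first, with "score" (0 to 1); they miss things now and then, are a little off and sometimes report something else, mostly with a low value. They report only what shows in the picture. A call takes as long as a camera call. They do not tell look-alikes from the thing itself.
- search_frame(camera, name): "at" ([x, y, z] in m, in world coordinates, good to about 4 mm: the middle of the surface that is visible of it).
- tip_of(camera, name): "at" ([x, y, z] in m, in world coordinates, good to about 4 mm: a listed point, or the origin of a listed thing).
The state is a dict: "t": time; "joint_positions": joint angles; "joint_velocities": joint speeds; "tau": joint torques, N m; "ee_pos": TCP position; "tcp_rot": TCP orientation; "wrist_force": force on the tool from outside, world axes, zero at the start; "moment": the same for the moment, N m; "gripper_width": finger opening in m; "grasp_force": force on a finger pad.
Only numpy, scipy, OpenCV 4.12 (cv2) and the standard library are available. Lean on these libraries where they do the work, as an engineer would, in place of code of your own. Each camera call takes 0.05 s, during which the arm holds its last target. There are 200 camera calls.

### The job

Close up the open transit case on the bench: first push the upright hold-down flap over with your fingers until it lies flat on the two pressure transmitters, then swing the hinged cover down over it and press its front edge until the catch snaps and the cover is fully shut. Only push with the fingers: do not touch or lift the transmitters, do not slam or drop the cover, and leave the tools and parts around the case where they lie.

Things in the scene. Friction and masses are not known exactly. Their poses are not given: they have to be found in the camera images.
- case: Open grey transit case, fixed on the bench: 145 (its x, to its rear) x 202 (y, to its left) x 55 mm high to the rim, walls 4 mm, origin under its centre, z up. A catch housing stands out 16 mm at the middle of its front, a handle 20 mm at its right end. In its black foam: two grooves along y (x -30 and +30 mm, floor z 8 mm) with the transmitters, three fixed adaptors at the right (tops z 40 mm).
- flap (a joint): Hold-down flap, rad: 0 flat on the transmitters (end stop), 1.57 upright, at most 1.85. Aluminium plate 112 mm wide (centred along case x), 132 mm from hinge to free edge, 3 mm thick, hinged inside the left wall; folds to the right (case -y). Its stiff hinge (0.1 N m) holds it where it is left: push it all the way. Flat, its upper face is at case z 43 mm. Standing, it blocks the cover.
- flap_hinge (a point): Middle of the flap's hinge axis: case x 0, y +90, z 42 mm. Its axes are the flap's own and equal the case's when the flap is flat: the plate runs from here along -y; z is the normal of the upper (outer) face, 1.5 mm from the axis, which looks left (case +y) while the flap stands up.
- flap_edge (a point): Middle of the flap's free edge, on its upper (outer) face, 132 mm from the hinge.
- cover (a joint): Cover, rad: 0 shut, 1.57 upright, more leans back, at most 1.95. Ribbed grey shell, 145 mm from hinge to front edge, 202 mm wide, 20 mm thick, hinged on the rear rim; swings to the case's front (-x) and down. Its stiff hinge (0.36 N m) holds it where it is left. It stops on the catch at about 0.08 rad; about 8 to 12 N down on the front edge snaps it shut. Shut, its top is at case z 75 mm.
- cover_hinge (a point): Middle of the cover's hinge axis: case x +72.5, y 0, z 55 mm. Its axes are the cover's own and equal the case's when it is shut: the cover runs from here along -x; z is the normal of the outer face (20 mm from the axis), which looks to the rear while the cover is open. Five ribs 1.5 mm high on the outer face end 43 mm short of the front edge.
- cover_edge (a point): Middle of the cover's front (free) edge on its outer face: 145 mm from the hinge along the cover's -x and 20 mm along its z. A steel striker 32 mm wide stands out 6 mm beyond the edge here and reaches 24 mm below the cover's rim.
- catch (a joint): Travel of the sprung bolt of the catch in the front housing, m: 0 = sprung out (its rest), up to 0.007 pushed to the front. The striker bar of the cover pushes it back about 4 mm and it springs home over the bar when the cover is shut.
- transmitter_1: Steel pressure transmitter lying along case y in the front groove, loose, 27 x 106 x 30 mm; origin at the centre of its underside, 8 mm above the case's underside. To be held down by the flap, not touched by the robot.
- transmitter_2: The same, in the rear groove.
- spanner_13: Bystander: combination spanner lying on the bench behind the case, 153 mm long, 9 mm high, loose; origin at the centre of its underside.
- caliper: Bystander: slide caliper lying on the bench to the rear right of the case, 205 mm long, 10 mm high, loose; origin at the centre of its underside.
- thread_tape: Bystander: black roll of tape behind the case, 62 mm across, 19 mm high, loose; origin at the centre of its underside.
- adaptor_2: Bystander: threaded adaptor standing to the rear right of the case, 31 mm across, 32 mm high, loose; origin at the centre of its underside.
- marker: Bystander: marker lying to the left of the case, 135 mm long, 16 mm high, loose; origin at the centre of its underside.
- comparator: Fixed gauge comparator on its white base plate, to the right and front of the case: pipes, black hand wheels and two dial gauges on posts, up to 0.37 m high (nearest the case: a hand-wheel post under 0.2 m). Not part of the job; keep clear of it. Its origin is under the middle of the plate.
Things that resemble listed ones, but are neither listed nor needed, are in the scene too. What is shaped like the transmitter_2 but black is not meant.

How it is judged:
By the outcome, as a careful person would: the job done as asked, in the order asked, and still so for the second after the job is handed in, with the robot touching nothing.
It also fails if it takes over 51 s, if anything falls off the work surface, if the arm or the gripper's body presses on something with over 40 N, if the wrist force passes 120 N, or if a joint passes its speed limit or range.

## Working session

There is one attempt and no reset: what is moved stays moved. The work goes in short steps, each a Python script; the robot and the scene stay as the last script left them, time stands still between calls to the robot, and variables do not carry over. Pictures are saved under pics/ and viewed, at most 10 in all, crops included, and the job is handed in when it is done.

```bash
ls; mkdir -p pics
cat > h.py <<'E'
import numpy as np, cv2
from station import env, effector, solver, viewer, workorder, search_frame, tip_of
def save(cam,fn):
    p,d=viewer.read_camera(cam); cv2.imwrite('pics/'+fn,p[:,:,::-1]); return p,d
def cloud(cam,d):
    i=viewer.camera_info(cam);K=i['intrinsics'];v,u=np.mgrid[:480,:640]
    c=np.stack([(u-K[0][2])/K[0][0]*d,-(v-K[1][2])/K[1][1]*d,-d],-1)
    return c@np.array(i['rotation']).T+np.array(i['eye'])
E
python3 - <<'E'
from h import *
for c in ('side','top'):
    p,d=save(c,c+'1.png'); np.save(c+'.npy',d)
    i=viewer.camera_info(c); print(c,{k:np.round(np.array(v),3).tolist() for k,v in i.items() if not isinstance(v,str)})
    for n in ('case','flap_hinge','flap_edge','cover_hinge','cover_edge','transmitter_1','comparator'):
        print(n,[(np.round(r['at'],3).tolist(),round(r['score'],2)) for r in tip_of(c,n)[:3]])
s=env.sense();print(s['t'],s['ee_pos'],s['tcp_rot'],s['gripper_width'],s['wrist_force'])
E
```

```text
pics
side {'intrinsics': [[459.012, 0.0, 332.373], [0.0, 459.012, 238.517], [0.0, 0.0, 1.0]], 'eye': [0.566, 0.637, 1.01], 'rotation': [[-1.0, -0.016, 0.012], [0.02, -0.827, 0.561], [0.001, 0.561, 0.828]]}
case [([0.544, 0.149, 0.002], 0.81)]
flap_hinge [([0.601, 0.209, 0.042], 0.97)]
flap_edge [([0.613, 0.222, 0.172], 0.88), ([0.543, 0.147, -0.0], 0.74)]
cover_hinge [([0.594, 0.096, 0.054], 0.56)]
cover_edge [([0.63, 0.058, 0.192], 0.91)]
transmitter_1 [([0.573, 0.133, 0.009], 0.84), ([0.529, 0.174, 0.008], 0.78), ([0.599, -0.361, -0.0], 0.71)]
comparator []
top {'intrinsics': [[520.736, 0.0, 322.442], [0.0, 520.736, 237.212], [0.0, 0.0, 1.0]], 'eye': [0.41, -0.002, 1.308], 'rotation': [[0.009, 0.993, -0.119], [-1.0, 0.008, -0.012], [-0.011, 0.119, 0.993]]}
case [([0.677, -0.289, 0.003], 0.64), ([0.543, 0.144, -0.002], 0.59), ([0.765, 0.058, 0.001], 0.2)]
flap_hinge [([0.608, 0.209, 0.037], 0.85)]
flap_edge [([0.62, 0.222, 0.172], 0.84)]
cover_hinge [([0.595, 0.096, 0.054], 0.84)]
cover_edge [([0.628, 0.06, 0.192], 0.98)]
transmitter_1 [([0.595, -0.36, -0.003], 0.77), ([0.569, 0.132, 0.006], 0.7), ([0.528, 0.178, 0.006], 0.59)]
comparator []
0.8 [0.24644378 0.60146617 0.21461276] [[-9.25316353e-01  3.79196051e-01  3.63395838e-05]
 [ 3.79196053e-01  9.25316352e-01  4.02957732e-05]
 [-1.83456131e-05  5.10661646e-05 -9.99999999e-01]] 0.09189206289907059 [-0.05786748 -1.00088393 -1.17107956]
```

View pics/side1.png

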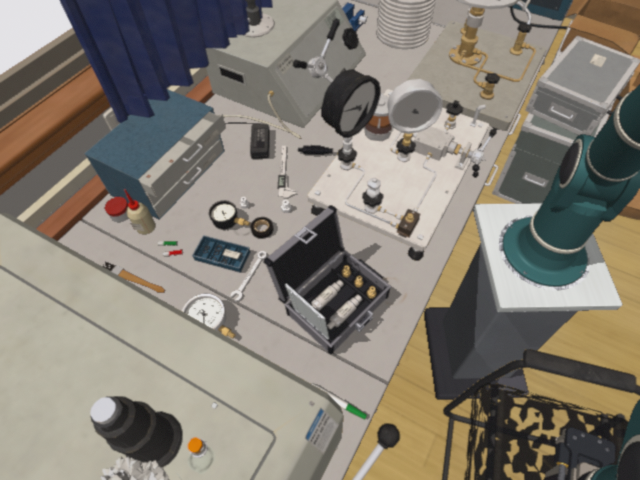

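View pics/top1.png

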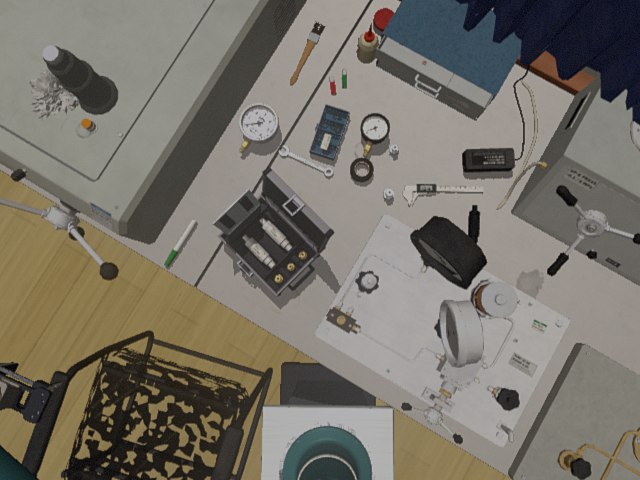

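The case sits at about (0.544, 0.147), yawed about -45°. The cover leans back at px (305,250) in the side view, and the flap stands at px (305,310). I'll fit the case pose and check the clearances and IK next.

```bash
cat >> h.py <<'E'
from scipy.optimize import least_squares
Rw=lambda a:np.array([[np.cos(a),-np.sin(a),0],[np.sin(a),np.cos(a),0],[0,0,1]])
def flap_pt(q,r,h,x=0): return np.array([x,.09-r*np.cos(q)+h*np.sin(q),.042+r*np.sin(q)+h*np.cos(q)])
def cov_pt(q,r,h,y=0): return np.array([.0725-r*np.cos(q)+h*np.sin(q),y,.055+r*np.sin(q)+h*np.cos(q)])
E
python3 - <<'E'
from h import *
obs=[([.5435,.1465,0],'o'),([.601,.209,.042],'fh'),([.608,.209,.037],'fh'),([.613,.222,.172],'fe'),([.62,.222,.172],'fe'),([.5945,.096,.054],'ch'),([.595,.096,.054],'ch'),([.63,.058,.192],'ce'),([.628,.06,.192],'ce')]
def f(p):
    m={'o':np.zeros(3),'fh':flap_pt(0,0,0),'fe':flap_pt(p[3],.132,.0015),'ch':cov_pt(0,0,0),'ce':cov_pt(p[4],.145,.02)}
    return np.concatenate([Rw(p[2])@m[k]+[p[0],p[1],0]-o for o,k in obs])
s=least_squares(f,[.544,.147,-.78,1.6,1.7]);print(s.x,np.round(s.fun.reshape(-1,3),3).tolist())
np.save('pose.npy',s.x);p=s.x
for c in('side','top'):
    P=cloud(c,np.load(c+'.npy'));ok=np.load(c+'.npy')>0
    L=(P[ok]-[p[0],p[1],0])@Rw(p[2])
    # height map: max z in 5cm cells, case frame
    print(c,'rows x -.3...35, cols y -.4...4')
    for x in np.arange(-.3,.35,.05):
        print('%5.2f'%x,[ (lambda k:int(1000*L[k,2].max()) if k.any() else -1)((abs(L[:,0]-x-.025)<.025)&(abs(L[:,1]-y-.025)<.025)) for y in np.arange(-.4,.4,.05)])
    # rim check: left wall/front wall top points
    k=(abs(L[:,2]-.055)<.004)&(abs(L[:,0])<.09)&(abs(L[:,1])<.12); q=L[k]
    print('rim x',np.percentile(q[:,0],[1,5,50,95,99]),'y',np.percentile(q[:,1],[1,5,50,95,99]))
R=Rw(p[2])
T=R@np.array([[0,0,0],[0,0,0],[0,0,0.]])
ee=np.column_stack([R@[-1,0,0],R@[0,1,0],[0,0,-1]])
for n,c in (('a',[-.02,.16,.26]),('b',[-.02,.14,.14]),('c',[-.02,0,.045]),('d',[.16,0,.26]),('e',[.16,0,.16]),('f',[-.06,0,.075])):
    j=solver.inverse_kinematics(R@c+[p[0],p[1],0],ee);print(n,None if j is None else np.round(j,2))
E
```

```text
[ 0.5420495   0.14576887 -0.77658559  1.6860972   1.78582573] [[-0.001, -0.001, 0.0], [0.004, 0.001, 0.0], [-0.003, 0.001, 0.005], [0.004, -0.0, 0.001], [-0.003, -0.0, 0.001], [-0.001, -0.001, 0.001], [-0.001, -0.001, 0.001], [-0.0, 0.002, 0.0], [0.002, -0.0, 0.0]]
side rows x -.3...35, cols y -.4...4
-0.30 [564, 591, 3, -694, -786, -790, -787, -790, -790, -788, -790, 203, 191, 168, -1, -1]
-0.25 [14, 4, -692, -788, -790, -787, -788, -798, 3, 4, 15, 15, 237, 254, 252, 251]
-0.20 [5, -690, -788, -788, 0, 3, 4, 4, 4, 4, 4, 18, 255, 257, 253, 253]
-0.15 [-2, 3, 4, 4, 6, 4, 5, 4, 4, 3, 4, 17, 253, 254, 253, 252]
-0.10 [5, 79, 80, 86, 4, 57, 57, 57, 57, 146, 172, 15, 250, 252, 252, 257]
-0.05 [82, 81, 128, 127, 4, 56, 59, 42, 38, 169, 175, 5, 239, 252, 253, 252]
-0.00 [97, 97, 123, 120, 79, 56, 58, 42, 40, 169, 176, 5, 4, 253, 253, 253]
 0.05 [82, 83, 130, 190, 94, 168, 196, 209, 211, 188, 181, 5, 5, 252, 252, 253]
 0.10 [324, 82, 79, 189, 97, 196, 200, 203, 202, 199, 197, 5, 47, 248, 253, 253]
 0.15 [322, 96, 96, 95, 93, -1, -1, -1, -1, 3, 11, 45, 47, 44, 253, 254]
 0.20 [339, 371, 372, 
[... 1052 characters left out ...]
4]
 0.15 [323, 98, 95, 96, 97, 5, 6, 6, 7, 7, 14, 49, 48, 237, 254, 254]
 0.20 [347, 370, 372, 354, 88, 78, 7, 6, 10, 26, 26, 49, 50, 48, 254, 254]
 0.25 [339, 365, 366, 349, 82, 32, 21, 23, 26, 29, 30, 5, 9, 6, 254, 254]
 0.30 [-1, -1, -1, 6, 13, 38, 20, 26, 30, 28, 27, 24, 7, 11, 249, 255]
rim x [-0.07366335 -0.0726524   0.05907477  0.07968015  0.08196649] y [-0.10323686 -0.10292076 -0.01890514  0.09236657  0.10052768]
a [-0.59  0.51  0.21  1.44 -0.11  1.2   0.42]
b [-0.58  0.59  0.2   1.6  -0.13  0.96  0.45]
c [-0.55  0.55  0.25  1.97 -0.21  0.65  0.63]
d [-0.45  0.46  0.48  1.56 -0.23  1.17  0.88]
e [-0.42  0.56  0.45  1.66 -0.28  0.99  0.92]
f [-0.61  0.47  0.24  2.   -0.17  0.69  0.52]
```

```bash
cat >> h.py <<'E'
p=np.load('pose.npy') if __import__('os').path.exists('pose.npy') else np.zeros(5)
R=Rw(p[2])
def w(c): return R@np.asarray(c,float)+[p[0],p[1],0]
def orient(s):
    y=R@[s,0,0.];z=np.array([0,0,-1.]);return np.column_stack([np.cross(y,z),y,z])
def F(tag):
    s=env.sense();print(tag,round(s['t'],2),np.round(R.T@(s['ee_pos']-[p[0],p[1],0]),4),'F',np.round(R.T@s['wrist_force'],1))
E
python3 - <<'E'
from h import *
eA,eB=orient(1),orient(-1)
for e in(eA,eB):
  for c in ([-.035,.138,.26],[-.035,0,.045],[.15,0,.26],[-.06,0,.075]):
    j=solver.inverse_kinematics(w(c),e);print(None if j is None else np.round(j,2))
j7=[solver.inverse_kinematics(w([-.035,.138,.26]),e) for e in(eA,eB)]
e=min((abs(j[6]),k) for k,j in enumerate(j7) if j is not None)[1];print('choice',e);open('e.txt','w').write(str(1-2*e))
E=orient(1-2*e)
q=env.sense()['ee_pos'];env.movel([q[0],q[1],.33],rate=.3)
effector.grasp()
env.reach(w([-.035,.138,.29]),E);F('above')
env.movel(w([-.035,.138,.147]),rate=.2);F('down')
for a in (1.5,1.2,.9,.6,.3,.1):
    c=flap_pt(a,.105,.0015,-.035);env.movel(w(c+[0,.010,0]),rate=.12);F(a)
p_,d=save('side','side2.png');print([ (x['at'],x['score']) for x in tip_of('side','flap_edge')[:2]])
E
```

```text
[-0.82  0.49  0.52  1.53 -0.26  1.19 -1.03]
[-0.75  0.57  0.47  2.   -0.41  0.67 -0.8 ]
[-0.61  0.49  0.71  1.59 -0.34  1.19 -0.61]
[-0.8   0.5   0.47  2.02 -0.34  0.7  -0.89]
[-0.42  0.47 -0.06  1.5   0.03  1.18  1.88]
[-0.3   0.53 -0.1   1.97  0.09  0.64  1.91]
[-0.22  0.43  0.15  1.56 -0.07  1.16  2.31]
[-0.35  0.47 -0.1   1.99  0.07  0.69  1.88]
choice 0
above 4.49 [-0.0367  0.1387  0.2899] F [ 0.2 -0.2  0.4]
down 5.36 [-0.0347  0.1389  0.1482] F [ 0.8 -0.2  0.5]
1.5 5.88 [-0.0349  0.095   0.148 ] F [-0.6 -0.7  0.1]
1.2 6.28 [-0.035   0.0641  0.1407] F [0.4 0.4 0.3]
0.9 6.69 [-0.0349  0.0366  0.1253] F [ 0.2  0.4 -0.8]
0.6 7.1 [-0.0349  0.0147  0.1027] F [0.3 0.2 0.3]
0.3 7.51 [-0.0348  0.0007  0.0748] F [1.3 0.2 1. ]
0.1 7.83 [-0.035  -0.0041  0.0541] F [ 0.9  0.  -0.5]
[([0.5131, 0.1198, 0.0551], 0.64)]
```

Run:
```python
from h import *
for z in (.046,.044,.0425,.041,.0395):
    env.movel(w([-.035,-.004,z]),rate=.04);env.pause(.1);F(z)
    if (R.T@env.sense()['wrist_force'])[2]>6: break
env.movel(w([-.035,-.004,.12]),rate=.2)
env.movel(w([-.06,-.004,.27]),rate=.3)
p_,d=save('top','top2.png');P=cloud('top',d);L=(P-[p[0],p[1],0])@R
k=(abs(L[...,0])<.05)&(L[...,1]>-.04)&(L[...,1]<.085)&(L[...,2]<.1)&(d>0)
q=L[k];print(len(q));A=np.c_[q[:,:2],np.ones(len(q))];print(np.linalg.lstsq(A,q[:,2],rcond=None)[0],np.percentile(q[:,2],[2,50,98]));F('')
cv2.imwrite('pics/crop.png',cv2.resize(p_[150:310,190:350,::-1],None,fx=3,fy=3))
```

```text
0.046 8.38 [-0.035 -0.004  0.046] F [-0.  -0.1 -0.4]
0.044 8.73 [-0.0351 -0.004   0.044 ] F [ 0.2 -0.6 -0.2]
0.0425 9.08 [-0.0349 -0.0038  0.0436] F [-1.4 -1.8  9.7]
1338
[0.00287329 0.00640393 0.04173962] [0.03665078 0.04197043 0.04705894]
 10.32 [-0.0605 -0.0052  0.2678] F [ 0.7  0.1 -0. ]
```

View pics/crop.png

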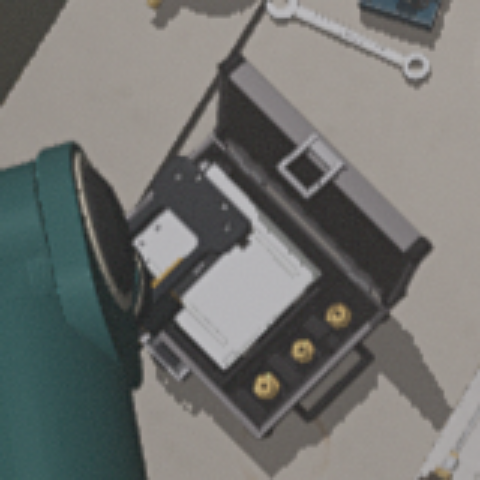

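The flap is flat: I felt it at z 43.6 mm with 9.7 N, and the depth fit shows no tilt. The crop shows the plate over both grooves at about px (250,290). Next is the cover.

Run:
```python
from h import *
env.movel(w([-.06,0,.29]),rate=.3)
env.movel(w([.165,0,.29]),rate=.3)
env.movel(w([.165,0,.168]),rate=.2);F('behind')
for a,r in ((1.55,.115),(1.35,.117),(1.1,.122),(.85,.128),(.6,.133),(.4,.137),(.25,.139),(.15,.14)):
    c=cov_pt(a,r,.02);env.movel(w(c+[.018,0,0]),rate=.1);F(a)
    if np.linalg.norm(env.sense()['wrist_force'])>20: print('high');break
save('side','side3.png');print([(x['at'],x['score']) for x in tip_of('side','cover_edge')[:2]])
```

```text
behind 12.23 [0.165  0.0009 0.1694] F [0.4 0.4 0.6]
1.55 12.95 [0.1072 0.     0.1701] F [-0.   0.1 -0.4]
1.35 13.34 [0.0834 0.0002 0.1734] F [ 0.7  0.2 -0.1]
1.1 13.81 [0.0521 0.0003 0.1728] F [-0.3 -0.1 -0. ]
0.85 14.29 [1.970e-02 1.000e-04 1.642e-01] F [-0.  -0.  -0.9]
0.6 14.78 [-9.000e-03 -1.000e-04  1.462e-01] F [ 0.8 -0.7  0.4]
0.4 15.22 [-0.0283 -0.0002  0.1264] F [0.5 0.5 0.6]
0.25 15.58 [-0.0393 -0.0002  0.1086] F [0.7 0.  1.1]
0.15 15.88 [-0.045  -0.0003  0.0955] F [ 0.2 -0.2  0.1]
[([0.4925, 0.1916, 0.0976], 0.66)]
```

View pics/side3.png

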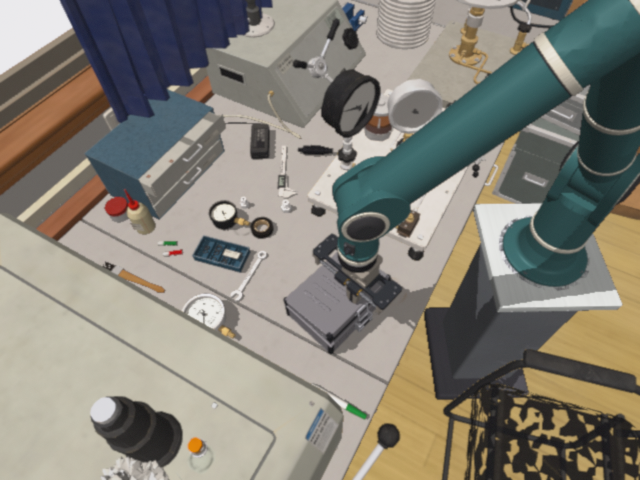

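The cover is nearly down, with its top at about px (330,300). The front edge is under the fingers and the tools around it haven't moved. Now I'll press the edge.

Run:
```python
from h import *
z=.0955
while z>.066:
    z-=.0025;env.movel(w([-.045-.004*(z<.085),0,z]),rate=.04);F(round(z,4))
    f=(R.T@env.sense()['wrist_force'])[2];zz=env.sense()['ee_pos'][2]
    if f>35 or (f>15 and zz<.0775): break
env.pause(.2);F('end')
```

```text
0.093 16.23 [-0.0448  0.0001  0.0931] F [-0.4  0.3  0.9]
0.0905 16.48 [-0.045  -0.0001  0.0903] F [-0.5 -0.2 -0.4]
0.088 16.73 [-0.045  -0.0002  0.0878] F [0.4 0.6 1.1]
0.0855 16.98 [-0.045   0.0001  0.0854] F [ 0.1 -0.   0.4]
0.083 17.24 [-0.0481  0.0004  0.0834] F [3.8 0.1 3.7]
0.0805 17.49 [-0.0497 -0.0002  0.0802] F [-0.1 -0.2  0.7]
0.078 17.74 [-0.0495 -0.0004  0.0775] F [-0.3 -1.1 -0.8]
0.0755 17.99 [-0.0491  0.0001  0.0754] F [-0.3 -0.2  0.6]
0.073 18.24 [-0.0491  0.0002  0.0752] F [-3.6 -5.2 22.2]
end 18.44 [-0.0491  0.0002  0.0752] F [-3.  -6.2 22.1]
```

Run:
```python
from h import *
env.movel(w([-.049,0,.16]),rate=.15)
env.movel(w([-.049,0,.3]),rate=.3)
env.movel(w([-.25,0,.35]),rate=.3)
for cam in('side','top'):
    p_,d=save(cam,cam+'4.png');P=cloud(cam,d);L=(P-[p[0],p[1],0])@R
    k=(abs(L[...,0])<.065)&(abs(L[...,1])<.09)&(L[...,2]<.12)&(d>0)
    q=L[k];A=np.c_[q[:,:2],np.ones(len(q))];print(cam,len(q),np.linalg.lstsq(A,q[:,2],rcond=None)[0],np.percentile(q[:,2],[2,50,98]))
    print([(np.round(x['at'],3),x['score']) for x in tip_of(cam,'cover_edge')[:1]],w([-.0725,0,.075]))
    if cam=='side': cv2.imwrite('pics/crop2.png',cv2.resize(p_[220:380,230:430,::-1],None,fx=3,fy=3))
F('')
```

```text
side 3986 [0.00192466 0.0007053  0.07467084] [0.0710102  0.07470314 0.0784416 ]
[(array([0.49 , 0.196, 0.075]), 0.98)] [0.49033448 0.19658034 0.075     ]
top 4068 [0.00320911 0.00155946 0.07362173] [0.06845569 0.07360329 0.0788086 ]
[(array([0.492, 0.2  , 0.076]), 0.76)] [0.49033448 0.19658034 0.075     ]
 20.83 [-2.483e-01 -2.000e-04  3.494e-01] F [ 0.7 -0.1  0.3]
```

View pics/crop2.png

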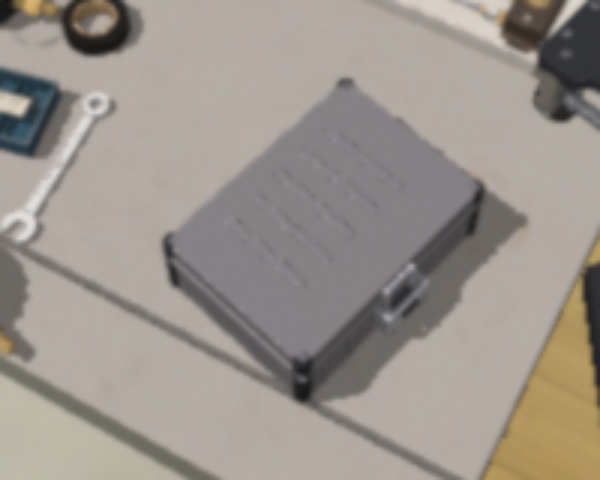

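The cover is fully shut: its top is level at about 75 mm, and the striker is in the catch at px (403,295). The arm is clear, so I'm handing in.

```bash
python3 -c "
from h import *
print(workorder.finish_job())"
```

```text
the job is handed in; nothing more can be done
None
```

The job is handed in: the flap lies flat, and the cover is pressed fully shut (top level at 75 mm, striker in the catch), at about 21 s of the 51 s allowed; I did not see the judge's result.

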